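Put the retained food samples on their matching stands

TASK

The class is over and the four closed white sample containers must go back: set each one gently down, upright and without dropping it, in the low-rimmed stand on the bench whose outline matches its shape and size, so that it rests flat on the black floor inside the rim. Leave the glass measuring cylinder and the glass beaker standing where they are.

Things in the scene. Friction and masses are not known exactly. Their poses are not given: they have to be found in the camera images.
- jar_c (a point): The large round container: white plastic pot with a grey lid of the same width and a paper label on top, 58 mm diameter, 66 mm high, about 0.15 to 0.3 kg, standing loose on the bench; the point is its centre, half-way up (33 mm above its underside); z up.
- canister_c (a point): The small round container: white plastic pot with a grey lid of the same width and a paper label on top, 38 mm diameter, 60 mm high, about 0.15 to 0.3 kg, standing loose; the point is its centre, half-way up (30 mm); z up.
- square_tin_c (a point): The square container: white plastic box with a grey lid of the same outline and a paper label on top, 54 x 54 mm in plan, 64 mm high, about 0.15 to 0.3 kg, standing loose at any yaw; the point is its centre, half-way up (32 mm); x and y are normal to its sides, z up.
- long_tin_c (a point): The oblong container: white plastic box with a grey lid of the same outline and a paper label on top, 90 mm (its x) by 46 mm (its y) in plan, 60 mm high, about 0.15 to 0.3 kg, standing loose; the point is its centre, half-way up (30 mm); z up.
- stand_jar_c (a point): Large round fixed stand, turned any way: flat black rubber floor 3 mm above the bench, within a pale plastic rim 5 mm wide whose top is 9 mm above the bench (6 mm above the floor); 72 mm diameter inside the rim (for the 58 mm container); the point is the centre of the floor's top face.
- stand_canister_c (a point): Small round fixed stand, turned any way: flat black rubber floor 3 mm above the bench, within a pale plastic rim 5 mm wide whose top is 9 mm above the bench (6 mm above the floor); 52 mm diameter inside the rim (for the 38 mm container); the point is the centre of the floor's top face.
- stand_square_c (a point): Square fixed stand, turned any way: flat black rubber floor 3 mm above the bench, within a pale plastic rim 5 mm wide whose top is 9 mm above the bench (6 mm above the floor); 68 x 68 mm inside the rim (for the square container); the point is the centre of the floor's top face, x and y normal to its sides.
- stand_long_c (a point): Oblong fixed stand, turned any way: flat black rubber floor 3 mm above the bench, within a pale plastic rim 5 mm wide whose top is 9 mm above the bench (6 mm above the floor); 104 mm (its x) by 60 mm (its y) inside the rim (for the oblong container, long side along long side); the point is the centre of the floor's top face.
- cylinder_c (a point): Bystander: narrow glass measuring cylinder, 140 mm high, 24 mm diameter (lip 30 mm), on a yellow hexagonal foot 60 mm across flats and 10 mm thick, loose, easily tipped; the point is half-way up (70 mm). Not to be moved.
- beaker_c (a point): Bystander: empty glass beaker, 68 mm diameter, 85 mm high, loose; the point is half-way up (42.5 mm). Not to be moved.
Mind the look-alikes: they are no part of the job. What is shaped like the part that bears square_tin_c but orange is not meant.

How it is judged:
By the outcome, as a careful person would: the job done as asked, in the order asked, and still so for the second after the job is handed in, with the robot touching nothing.
It also fails if it takes over 112 s, if anything falls off the work surface, if the arm or the gripper's body presses on something with over 40 N, if the wrist force passes 120 N, or if a joint passes its speed limit or range.

ROBOT

A 6-joint arm with a two-finger parallel gripper is mounted at the origin on the work surface. World frame = base frame: x ahead of the robot, y to its left, z up, the work surface at z = 0. Lengths are in mm, angles in rad, forces in N, time in s.
With the tool pointing down it reaches from about 350 to 875 mm from the base axis. Payload 4.2 kg.
Tool frame: the origin (TCP) lies between the finger pads; the fingertips stand 11 mm ahead of it and the grasp point (between the pads) lies 8 mm behind it; z points along the fingers, y is the direction in which the jaws open and shut (so a half turn about z gives the same grasp; the last joint's range is limited). The gripper opens to 85 mm and grips with 20 to 120 N. Pads are 22 mm wide; open, the fingers measure 114 mm over their backs; the gripper's body (76 mm by 85 mm) begins 54 mm behind the grasp point. The pads swing forward as they close: fully open they stand 13 mm farther back than shut.
Start: joints at [1.57, 0.385, 0.008, 0, -1.194, -0.259], TCP at [160.523, 604.013, 242.312] pointing down, gripper open.
Joint ranges: [-3.14, 3.14], [-1.21, 2.06], [-1.07, 1.41], [-3.16, 2.05], [-2.99, -0.16], [-3.1, 3.1]. Speed limits (rad/s): [2.79, 2.79, 3.14, 3.14, 3.14, 3.14].

INTERFACE

Orientations are given as a unit quaternion [x, y, z, w].
In Python, from bench import * gives the robot as it stands.
- The arm moves only by the tool servo_tool, never from a script. Its argument "rows" is a list of rows, each a list of 7 numbers: the opening, from 0 (shut) to 1 (fully open), then the shift along the tool's x, y, z in cm, then the turn, a rotation vector about the tool's x, y, z in degrees. A call has 1 to 12 rows; each row shifts and turns the commanded pose from where the row before left it, along the tool's axes as they then stand; what a row does not reach is not made up. A row lasts 1/10 s, in which the tool goes at most 50 mm and 8.59 degrees, less where a joint would pass 70% of its speed; a pose out of reach is approached as far as the arm can. A call is refused whole if a number of a shift passes 5 or a number of a turn 8.59, either way. A call with a gripper value outside its range is refused whole. The fingers move at their own pace and stop on an object; the grip force is fixed at half the most. Time passes only in rows, so rows that do not move let the fingers close. It gives the time, the measured TCP pose, the force and the opening at its end, in the units of the state.
- read_state(): the state, without advancing time (a new reading comes with each control period).
- get_image(name): name is "scene" or "top"; returns a dict with "image" (420x560x3 uint8, red, green, blue), "mtx" (3x3 intrinsics, pixels), "extrinsics" (4x4, takes a point from camera to world coordinates). Camera axes: x right, y up, looking along -z (the intrinsics and any distortion apply to the point x, -y, -z); pixel columns grow to the right and rows downward; lengths in mm; the calibration is good to about 2 mm. A picture is of the moment at which its call begins. There is no depth.
- job_done(): hands the job in, once; it reports no verdict.
The state is a dict: "clock": time; "joints": joint angles; "joint_vel": joint speeds; "joint_efforts": joint torques, N m; "position": TCP position; "ee_rot": TCP orientation; "contact_force": force on the tool from outside, world axes, zero at the start; "wrist_torque": the same for the moment, N m; "gripper_width": finger opening in mm.
Only numpy, scipy, OpenCV 4.12 (cv2) and the standard library are available. Lean on these libraries where they do the work, as an engineer would, in place of code of your own. Each camera call takes 0.05 s, during which the arm holds its last target. There are 200 camera calls.

## Working session

There is one attempt and no reset: what is moved stays moved. The work goes in short steps, Python scripts to look and compute and a tool call to move; the robot and the scene stay as the last step left them, time stands still between calls to the robot, and variables do not carry over. Pictures are saved under pics/ and viewed, about 12 in all and at most 16, crops included, and the job is handed in when it is done.

Besides the shell and the picture viewer there is one more tool, called in YAML: its name, and indented under it one key for each argument. servo_tool: Moves the arm, as the interface text tells. Its arguments: {"type":"object","properties":{"rows":{"type":"array","items":{"type":"array","items":{"type":"number"}}}},"required":["rows"]}

```bash
mkdir -p pics; ls; python3 - <<'E'
from bench import *
import cv2,numpy as np,pickle
s=read_state();print(s)
d={}
for n in("top","scene"):
    d[n]=get_image(n);cv2.imwrite(f"pics/{n}0.png",cv2.resize(d[n]["image"][...,::-1],(800,600),interpolation=cv2.INTER_CUBIC));print(n,d[n]["mtx"],d[n]["extrinsics"])
    print([k for k in d[n]])
pickle.dump(d,open("d0.pkl","wb"))
E
```

```text
pics
{'clock': 0.0, 'joints': array([ 1.56960249e+00,  3.85551108e-01,  6.61837549e-03, -4.95230748e-04,
       -1.19402073e+00, -2.58628540e-01]), 'joint_vel': array([ 0.00076256,  0.00055019,  0.00033523, -0.00082288,  0.00075712,
        0.00097466]), 'joint_efforts': array([-1.47500683e-03, -3.92289948e+01,  1.88399452e+01,  4.18600515e+00,
       -4.61585078e-03, -4.90221964e-06]), 'position': array([160.38853054, 603.48059391, 241.22250465]), 'ee_rot': array([ 9.91560961e-01, -1.29636584e-01, -8.97972279e-05,  1.09918510e-03]), 'contact_force': array([ 0.93335926, -0.22977835,  0.82891808]), 'wrist_torque': array([ 0.05631015, -0.00600543, -0.01012374]), 'gripper_width': 85.63987044383272}
top [[398.79300747   0.         277.2234533 ]
 [  0.         398.79300747 221.06969469]
 [  0.           0.           1.        ]] [[ 1.07237417e-02  9.97588609e-01 -6.85709022e-02  4.50468436e+02]
 [-9.99942122e-01  1.07580085e-02  1.30459147e-04 -1.39445038e+01]
 [ 8.67830911e-04  6.85655345e-02  9.97646237e-01  9.66737298e+02]
 [ 0.00000000e+00  0.00000000e+00  0.00000000e+00  1.00000000e+00]]
['image', 'mtx', 'extrinsics']
scene [[413.89209013   0.         280.94837449]
 [  0.         413.89209013 215.14948758]
 [  0.           0.           1.        ]] [[ 6.75197826e-01 -6.19226051e-01  4.00832874e-01  9.26394656e+02]
 [ 7.37636358e-01  5.67330627e-01 -3.66099116e-01 -3.94381373e+02]
 [-7.06656172e-04  5.42858229e-01  8.39824056e-01  9.56962042e+02]
 [ 0.00000000e+00  0.00000000e+00  0.00000000e+00  1.00000000e+00]]
['image', 'mtx', 'extrinsics']
```

View pics/top0.png

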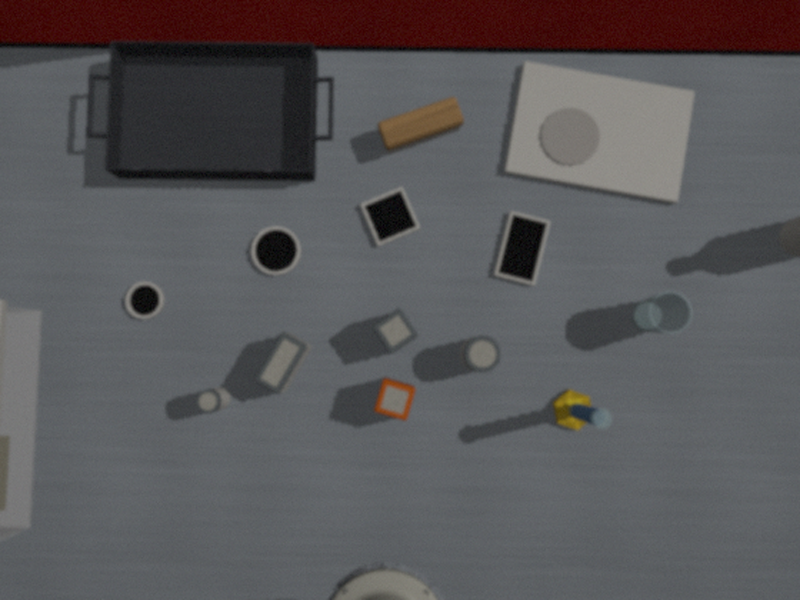

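View pics/scene0.png

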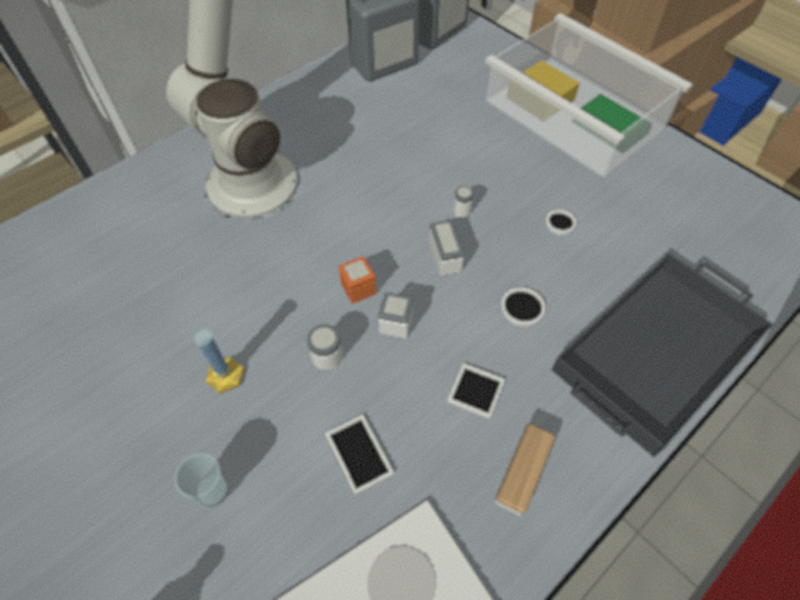

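Top view (800x600): stands are at (145,300) small round, (275,250) large round, (389,215) square and (522,248) oblong. Containers are at (208,400) small, (283,362) oblong, (396,330) square and (482,353) large. The orange decoy is at (396,398), the cylinder at (572,410) and the beaker at (665,312). The scene view agrees.

```bash
cat > h.py <<'E'
import cv2,numpy as np
def cast(c,px,z):
    px=np.atleast_2d(px).astype(float);K=c["mtx"];E=c["extrinsics"]
    d=np.c_[(px[:,0]-K[0,2])/K[0,0],-(px[:,1]-K[1,2])/K[1,1],-np.ones(len(px))]@E[:3,:3].T
    o=E[:3,3];return (o+d*((z-o[2])/d[:,2])[:,None])[:,:2]
def blob(c,mask,seed,z):
    n,l,st,ce=cv2.connectedComponentsWithStats(mask.astype(np.uint8))
    ids=[i for i in range(1,n) if st[i,4]>60]
    i=min(ids,key=lambda i:np.hypot(*(ce[i]-seed)))
    ct=max(cv2.findContours((l==i).astype(np.uint8),0,1)[0],key=cv2.contourArea)[:,0]
    w=cast(c,ct/4+0.125-0.5,z).astype(np.float32)   # image upsampled 4x
    m=cv2.moments(w.reshape(-1,1,2));r=cv2.minAreaRect(w)
    return np.array([m["m10"]/m["m00"],m["m01"]/m["m00"]]),r
def up(im):return cv2.resize(im,None,fx=4,fy=4,interpolation=cv2.INTER_CUBIC).astype(int)
E
python3 - <<'E'
import pickle;from h import *
d=pickle.load(open("d0.pkl","rb"))
S=dict(s_can=(145,300),s_jar=(275,250),s_sq=(389,215),s_long=(522,248))
O=dict(can=(208,400,60),long=(283,362,60),sq=(396,330,64),jar=(482,353,66))
SS=dict(s_can=(561,221),s_jar=(523,306),s_sq=(477,390),s_long=(360,453))
OS=dict(can=(464,193,60),long=(447,237,60),sq=(397,304,64),jar=(324,338,66))
for cam,s_,o_ in(("top",S,O),("scene",SS,OS)):
    c=d[cam];I=up(c["image"]);g=I.mean(2);hi=I.max(2);sat=hi-I.min(2)
    for k,p in s_.items():
        ce,r=blob(c,g<45,np.array(p)*2.8,6);print(cam,k,ce.round(1),np.round(r[1],1),round(r[2],1))
    for k,p in o_.items():
        x,y=int(p[0]*2.8),int(p[1]*2.8)
        t=g[y-6:y+7,x-6:x+7].mean();u=I[y-3:y+4,x-3:x+4].mean((0,1))
        warm=I[...,0]-I[...,2]
        ce,r=blob(c,(warm>(warm[y-3:y+4,x-3:x+4].mean()-18)/2)&(g>t-25),(x,y),p[2])
        print(cam,k,ce.round(1),np.round(r[1],1),round(r[2],1),u.round())
    crop=I[1050:1800,500:1500] if cam=="top" else I[700:1450,850:1850]
    cv2.imwrite(f"pics/{cam}crop.png",cv2.resize(crop[...,::-1].clip(0,255).astype(np.uint8),(800,600)))
E
```

```text
top s_can [539.6 412.8] [44.3 43.6] 0.6
top s_jar [627.  192.7] [64.5 65.2] 63.9
top s_sq [688.4  -1.3] [61.8 62.1] 23.7
top s_long [ 635.9 -227.4] [54.  97.6] 75.8
top can [375.2 282.6] [27.4 27.7] 0.6 [122. 120. 112.]
top long [437.  170.1] [31.6 75.5] 60.4 [118. 116. 109.]
top sq [489.5 -12. ] [38.4 38.5] 34.4 [121. 118. 112.]
top jar [ 454.6 -150.4] [43.3 43.8] 61.0 [118. 116. 110.]
scene s_can [539.1 414.9] [39.1 31.1] 32.3
scene s_jar [626.3 194.2] [60.  56.4] 57.8
scene s_sq [6.879e+02 2.000e-01] [59.2 55.8] 23.5
scene s_long [ 635.5 -225.5] [51.5 94.2] 75.8
scene can [374.5 284.7] [26.  26.3] 71.5 [174. 174. 163.]
scene long [436.7 172. ] [28.5 72.2] 60.4 [175. 176. 165.]
scene sq [489.2 -10.2] [36.3 36.8] 34.0 [174. 174. 163.]
scene jar [ 454.4 -148.8] [41.3 40.3] 78.9 [175. 175. 164.]
```

View pics/topcrop.png

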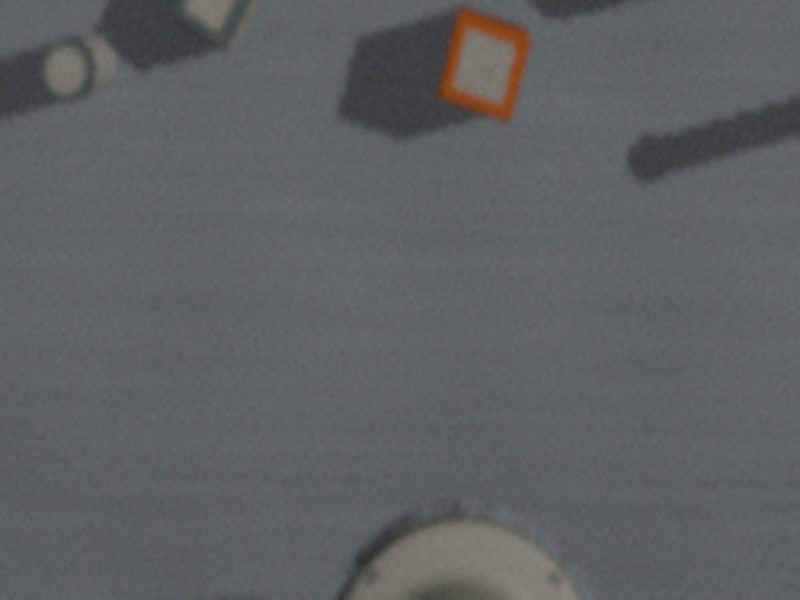

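```bash
cat > go.py <<'E'
# usage: go.py x y z phi  -> turn about tool z (deg) to do first, then shift in tool axes (cm)
import sys,numpy as np
from bench import read_state
from scipy.spatial.transform import Rotation as R
s=read_state();M=R.from_quat(s["ee_rot"]).as_matrix()
phi0=np.degrees(np.arctan2(M[1,0],M[0,0]));p=s["position"]
print("t",s["clock"],"pos",p.round(1),"phi",phi0.round(2),"tilt",np.degrees(M[:2,2]).round(2),"F",s["contact_force"].round(1),"w",round(s["gripper_width"],1),"j6",s["joints"][5].round(2))
if len(sys.argv)>4:
    x,y,z,ph=map(float,sys.argv[1:]);d=np.array([x,y,z])-p;a=np.radians(ph)
    print("turn z",round(phi0-ph,1),"shift cm",np.round([d[0]*np.cos(a)+d[1]*np.sin(a),d[0]*np.sin(a)-d[1]*np.cos(a),-d[2]],1)/10,
     "shift if turned not:",np.round(M.T@d,1)/10)
E
python3 go.py 375 283.7 110 -14.9
```

```text
t 0.1 pos [160.4 603.6 241.3] phi -14.9 tilt [-0.02 -0.11] F [-0.2 -0.6 -0. ] w 85.4 j6 -0.26
turn z 0.0 shift cm [28.96 25.39 13.13] shift if turned not: [28.96 25.37 13.19]
```

servo_tool:
  rows:
    - [1,1.5,1.3,0,0,0,0]
    - [1,2.8,2.5,1.0,0,0,0]
    - [1,3.0,2.7,1.5,0,0,0]
    - [1,3.0,2.7,1.5,0,0,0]
    - [1,3.0,2.7,1.5,0,0,0]
    - [1,3.0,2.7,1.5,0,0,0]
    - [1,3.0,2.7,1.5,0,0,0]
    - [1,3.0,2.7,1.5,0,0,0]
    - [1,3.0,2.7,1.5,0,0,0]
    - [1,2.6,2.2,1.2,0,0,0]
    - [1,0,0,0,0,0,0]

```text
clock: 1.2
position: [366.2, 287.3, 113.3]
ee_rot: [0.991, -0.132, -0.002, 0.003]
contact_force: [0.3, -0.0, -0.4]
gripper_width: 84.9
```

```bash
python3 go.py 375 283.7 34 -14.9
```

```text
t 1.2 pos [366.2 287.3 113.3] phi -15.19 tilt [-0.21 -0.27] F [ 0.3 -0.  -0.4] w 84.9 j6 0.29
turn z -0.3 shift cm [0.94 0.13 7.93] shift if turned not: [0.96 0.08 7.92]
```

servo_tool:
  rows:
    - [1,0,0,0,0,0,0]
    - [1,0,0,0,0,0,0]
    - [1,0,0,0,0,0,0]

```text
clock: 1.5
position: [366.0, 292.8, 115.7]
ee_rot: [0.992, -0.129, 0.0, -0.001]
contact_force: [-0.2, 0.4, 0.3]
gripper_width: 85.1
```

```bash
python3 go.py 375 283.7 34 -14.9
```

```text
t 1.5 pos [366.  292.8 115.7] phi -14.8 tilt [0.04 0.06] F [-0.2  0.4  0.3] w 85.1 j6 0.29
turn z 0.1 shift cm [1.1  0.65 8.17] shift if turned not: [1.1  0.66 8.17]
```

servo_tool:
  rows:
    - [1,1.1,0.65,1.0,0,0,0]
    - [1,0,0,1.5,0,0,0]
    - [1,0,0,1.5,0,0,0]
    - [1,0,0,1.5,0,0,0]
    - [1,0,0,1.5,0,0,0]
    - [1,0,0,1.1,0,0,0]
    - [1,0,0,0,0,0,0]
    - [1,0,0,0,0,0,0]

```text
clock: 2.3
position: [375.3, 282.7, 34.2]
ee_rot: [0.992, -0.129, 0.0, 0.0]
contact_force: [0.2, 0.3, 0.3]
gripper_width: 85.2
```

```bash
python3 go.py 375 283.7 34 -14.9
```

```text
t 2.3 pos [375.3 282.7  34.2] phi -14.86 tilt [-0.   -0.02] F [0.2 0.3 0.3] w 85.2 j6 0.32
turn z 0.0 shift cm [-0.05 -0.09  0.02] shift if turned not: [-0.05 -0.09  0.02]
```

servo_tool:
  rows:
    - [0.7,0,0,0,0,0,0]
    - [0.6,0,0,0,0,0,0]
    - [0.5,0,0,0,0,0,0]
    - [0.4,0,0,0,0,0,0]
    - [0.3,0,0,0,0,0,0]
    - [0,0,0,0,0,0,0]
    - [0,0,0,0,0,0,0]
    - [0,0,0,0,0,0,0]

```text
clock: 3.1
position: [375.4, 283.0, 35.1]
ee_rot: [0.992, -0.129, 0.0, -0.0]
contact_force: [-1.5, 0.5, 5.8]
gripper_width: 37.2
```

```bash
python3 go.py 539.4 413.8 135 -14.9
```

```text
t 3.1 pos [375.4 283.   35.1] phi -14.86 tilt [0.05 0.05] F [-1.5  0.5  5.8] w 37.2 j6 0.32
turn z 0.0 shift cm [ 12.48 -16.86  -9.99] shift if turned not: [ 12.5  -16.86  -9.97]
```

servo_tool:
  rows:
    - [0,0,0,-0.3,0,0,0]
    - [0,0,0,-1.0,0,0,0]
    - [0,0,0,-1.7,0,0,0]
    - [0,0,0,-2.0,0,0,0]
    - [0,0.6,-0.9,-1.5,0,0,0]
    - [0,1.5,-2.0,0,0,0,0]
    - [0,2.2,-3.0,0,0,0,0]
    - [0,2.2,-3.0,0,0,0,0]
    - [0,2.2,-3.0,0,0,0,0]
    - [0,2.2,-3.0,0,0,0,0]
    - [0,1.2,-1.5,0,0,0,0]
    - [0,0.4,-0.5,0,0,0,0]

```text
clock: 4.3
position: [540.5, 414.5, 98.4]
ee_rot: [0.992, -0.13, -0.0, 0.0]
contact_force: [-1.0, -0.0, -2.5]
gripper_width: 36.6
```

servo_tool:
  rows:
    - [0,0,0,0,0,0,0]
    - [0,0,0,0,0,0,0]
    - [0,0,0,0,0,0,0]

```text
clock: 4.6
position: [538.4, 413.0, 99.5]
ee_rot: [0.992, -0.13, -0.0, 0.0]
contact_force: [-0.4, -0.4, -2.2]
gripper_width: 36.6
```

```bash
python3 go.py 539.4 413.8 40 -14.9
```

```text
t 4.6 pos [538.4 413.   99.5] phi -14.88 tilt [-0.05 -0.03] F [-0.4 -0.4 -2.2] w 36.6 j6 0.42
turn z 0.0 shift cm [ 0.08 -0.1   5.95] shift if turned not: [ 0.08 -0.1   5.95]
```

servo_tool:
  rows:
    - [0,0.1,-0.1,1.0,0,0,0]
    - [0,0,0,1.5,0,0,0]
    - [0,0,0,1.5,0,0,0]
    - [0,0,0,1.0,0,0,0]
    - [0,0,0,0.5,0,0,0]
    - [0,0,0,0.2,0,0,0]
    - [0,0,0,0.1,0,0,0]
    - [0,0,0,0.1,0,0,0]
    - [0,0,0,0,0,0,0]
    - [0,0,0,0,0,0,0]

```text
clock: 5.6
position: [540.8, 414.7, 40.8]
ee_rot: [0.992, -0.13, 0.0, -0.0]
contact_force: [-0.5, -0.3, -2.7]
gripper_width: 36.9
```

servo_tool:
  rows:
    - [0,0,0,0.1,0,0,0]
    - [0,0,0,0,0,0,0]

```text
clock: 5.8
position: [540.6, 414.5, 39.4]
ee_rot: [0.992, -0.13, -0.0, -0.0]
contact_force: [0.1, -0.4, -2.3]
gripper_width: 36.7
```

servo_tool:
  rows:
    - [0,0,0,0.1,0,0,0]
    - [0,0,0,0,0,0,0]

```text
clock: 6.0
position: [540.6, 414.5, 38.2]
ee_rot: [0.992, -0.13, -0.0, 0.0]
contact_force: [0.1, -0.6, -1.8]
gripper_width: 36.7
```

servo_tool:
  rows:
    - [0,0,0,0.1,0,0,0]
    - [0,0,0,0,0,0,0]

```text
clock: 6.2
position: [540.7, 414.5, 38.2]
ee_rot: [0.992, -0.129, 0.0, 0.0]
contact_force: [-1.9, -0.6, 3.2]
gripper_width: 37.0
```

servo_tool:
  rows:
    - [0.5,0,0,0,0,0,0]
    - [0.6,0,0,0,0,0,0]
    - [0.8,0,0,0,0,0,0]
    - [0.8,0,0,0,0,0,0]
    - [0.8,0,0,-0.5,0,0,0]
    - [0.8,0,0,-2.0,0,0,0]
    - [1,0,0,-3.0,0,0,0]
    - [1,0,0,-3.0,0,0,0]
    - [1,0,0,-1.5,0,0,0]
    - [1,0,0,0,0,0,0]
    - [1,0,0,0,0,0,0]

```text
clock: 7.3
position: [540.3, 414.3, 137.1]
ee_rot: [0.992, -0.13, -0.0, -0.0]
contact_force: [0.4, -1.0, -0.6]
gripper_width: 85.2
```

```bash
python3 go.py 437 171 110 -29.6; python3 - <<'E'
from bench import *
import cv2
im=get_image("scene")["image"];cv2.imwrite("pics/s1.png",cv2.resize(im[100:310,260:540,::-1],(800,600),interpolation=cv2.INTER_CUBIC))
E
```

```text
t 7.3 pos [540.3 414.3 137.1] phi -14.9 tilt [-0.03  0.01] F [ 0.4 -1.  -0.6] w 85.2 j6 0.42
turn z 14.7 shift cm [ 3.04 26.26  2.71] shift if turned not: [-3.72 26.17  2.71]
```

View pics/s1.png

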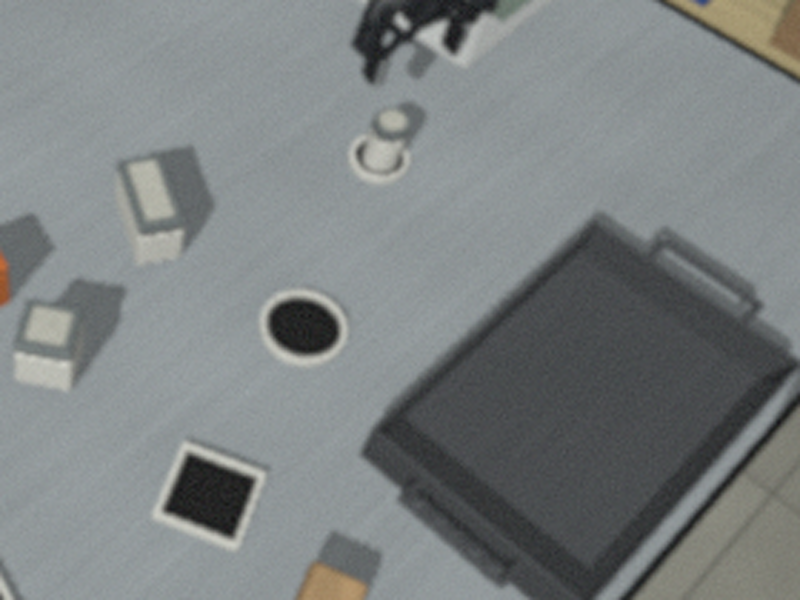

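The canister stands upright within its rim at crop pixel (380,150). The oblong tin is next.

servo_tool:
  rows:
    - [1,0,0,0,0,0,4.9]
    - [1,0,0,0,0,0,4.9]
    - [1,0,0,0,0,0,4.9]
    - [1,0.2,1.8,0.2,0,0,0]
    - [1,0.4,3.5,0.4,0,0,0]
    - [1,0.4,3.5,0.4,0,0,0]
    - [1,0.4,3.5,0.4,0,0,0]
    - [1,0.4,3.5,0.4,0,0,0]
    - [1,0.4,3.5,0.4,0,0,0]
    - [1,0.4,3.5,0.4,0,0,0]
    - [1,0.4,3.4,0.1,0,0,0]
    - [1,0,0,0,0,0,0]

```text
clock: 8.55
position: [433.7, 167.5, 108.5]
ee_rot: [0.966, -0.257, -0.002, 0.003]
contact_force: [-0.2, -0.2, -0.3]
gripper_width: 85.4
```

servo_tool:
  rows:
    - [1,0,0,0,0,0,0]
    - [1,0,0,0,0,0,0]

```text
clock: 8.75
position: [437.8, 172.5, 110.0]
ee_rot: [0.967, -0.255, 0.0, 0.0]
contact_force: [-0.4, 0.0, 0.1]
gripper_width: 85.4
```

```bash
python3 go.py 437 171 34 -29.6
```

```text
t 8.75 pos [437.8 172.5 110. ] phi -29.56 tilt [ 0.   -0.01] F [-0.4  0.   0.1] w 85.4 j6 0.33
turn z 0.0 shift cm [0.   0.17 7.6 ] shift if turned not: [0.   0.17 7.6 ]
```

servo_tool:
  rows:
    - [1,0,0.15,1.0,0,0,0]
    - [1,0,0,1.5,0,0,0]
    - [1,0,0,1.5,0,0,0]
    - [1,0,0,1.5,0,0,0]
    - [1,0,0,1.3,0,0,0]
    - [1,0,0,0.8,0,0,0]
    - [1,0,0,0,0,0,0]
    - [0.7,0,0,0,0,0,0]
    - [0.6,0,0,0,0,0,0]
    - [0.5,0,0,0,0,0,0]
    - [0.4,0,0,0,0,0,0]
    - [0,0,0,0,0,0,0]

```text
clock: 9.95
position: [437.2, 171.1, 35.1]
ee_rot: [0.967, -0.255, 0.001, -0.001]
contact_force: [-0.5, 0.9, 4.2]
gripper_width: 45.3
```

servo_tool:
  rows:
    - [0,0,0,0,0,0,0]
    - [0,0,0,0,0,0,0]
    - [0,0,0,0,0,0,0]

```text
clock: 10.25
position: [437.2, 171.1, 35.1]
ee_rot: [0.967, -0.255, 0.001, -0.001]
contact_force: [0.1, 1.1, 5.9]
gripper_width: 45.5
```

servo_tool:
  rows:
    - [0,0,0,-0.3,0,0,0]
    - [0,0,0,-1.0,0,0,0]
    - [0,0,0,-2.0,0,0,0]
    - [0,0,0,-2.5,0,0,0]
    - [0,0,0,-3.0,0,0,0]
    - [0,0,0,-3.0,0,0,0]
    - [0,0,0,-1.0,0,0,0]
    - [0,0,0,-0.3,0,0,0]
    - [0,0,0,0,0,0,0]

```text
clock: 11.15
position: [435.8, 170.1, 164.6]
ee_rot: [0.967, -0.256, -0.001, 0.0]
contact_force: [0.0, 0.3, -2.2]
gripper_width: 45.5
```

```bash
python3 go.py 635.7 -226.5 150 -14.2
```

```text
t 11.15 pos [435.8 170.1 164.6] phi -29.61 tilt [-0.09 -0.03] F [ 0.   0.3 -2.2] w 45.5 j6 0.33
turn z -15.4 shift cm [29.1  33.55  1.46] shift if turned not: [36.98 24.6   1.45]
```

servo_tool:
  rows:
    - [0,0,0,0,0,0,-2]
    - [0,0,0,0,0,0,-4]
    - [0,0,0,0,0,0,-4]
    - [0,0,0,0,0,0,-3.4]
    - [0,0,0,0,0,0,-2]
    - [0,0.5,0.6,0,0,0,0]
    - [0,1.5,1.7,0,0,0,0]
    - [0,2.3,2.6,0,0,0,0]
    - [0,2.6,3.0,0,0,0,0]
    - [0,2.6,3.0,0,0,0,0]
    - [0,2.6,3.0,0,0,0,0]
    - [0,2.6,3.0,0,0,0,0]

```text
clock: 12.35
position: [537.5, -31.5, 163.8]
ee_rot: [0.992, -0.124, -0.001, 0.0]
contact_force: [1.3, 0.5, -1.5]
gripper_width: 45.6
```

servo_tool:
  rows:
    - [0,2.6,3.0,0,0,0,0]
    - [0,2.6,3.0,0,0,0,0]
    - [0,2.6,3.0,0,0,0,0]
    - [0,2.5,3.0,0,0,0,0]
    - [0,2.0,2.3,0,0,0,0]
    - [0,1.4,1.6,0,0,0,0]
    - [0,0.7,0.8,0,0,0,0]
    - [0,0,0,0,0,0,0]
    - [0,0,0,0,0,0,0]
    - [0,0,0,0,0,0,0]

```text
clock: 13.35
position: [635.9, -225.4, 165.2]
ee_rot: [0.992, -0.123, -0.0, -0.0]
contact_force: [0.6, 0.1, -3.0]
gripper_width: 45.3
```

```bash
python3 go.py 635.7 -226.5 42 -14.2
```

```text
t 13.35 pos [ 635.9 -225.4  165.2] phi -14.13 tilt [-0.04  0.02] F [ 0.6  0.1 -3. ] w 45.3 j6 1.43
turn z 0.1 shift cm [ 0.    0.11 12.32] shift if turned not: [1.000e-02 1.200e-01 1.232e+01]
```

servo_tool:
  rows:
    - [0,0,0.1,1.0,0,0,0]
    - [0,0,0,2.0,0,0,0]
    - [0,0,0,2.5,0,0,0]
    - [0,0,0,2.5,0,0,0]
    - [0,0,0,2.0,0,0,0]
    - [0,0,0,1.3,0,0,0]
    - [0,0,0,0.7,0,0,0]
    - [0,0,0,0.3,0,0,0]
    - [0,0,0,0.1,0,0,0]
    - [0,0,0,0,0,0,0]
    - [0,0,0,0,0,0,0]

```text
clock: 14.45
position: [636.7, -227.6, 42.3]
ee_rot: [0.992, -0.123, 0.001, 0.0]
contact_force: [0.4, -0.0, -2.7]
gripper_width: 45.2
```

servo_tool:
  rows:
    - [0,0,0,0.1,0,0,0]
    - [0,0,0,0,0,0,0]

```text
clock: 14.65
position: [636.2, -227.5, 40.6]
ee_rot: [0.992, -0.124, 0.0, -0.0]
contact_force: [-0.2, -0.6, -2.3]
gripper_width: 44.9
```

servo_tool:
  rows:
    - [0,0,0,0.1,0,0,0]
    - [0,0,0,0,0,0,0]

```text
clock: 14.85
position: [636.0, -227.5, 39.2]
ee_rot: [0.992, -0.124, -0.0, -0.0]
contact_force: [-0.8, 0.1, -2.0]
gripper_width: 45.6
```

servo_tool:
  rows:
    - [0,0,0,0.1,0,0,0]
    - [0,0,0,0,0,0,0]

```text
clock: 15.05
position: [636.1, -227.5, 38.2]
ee_rot: [0.992, -0.123, -0.0, 0.0]
contact_force: [-0.3, -0.3, -1.7]
gripper_width: 45.2
```

servo_tool:
  rows:
    - [0,0,0,0.1,0,0,0]
    - [0,0,0,0,0,0,0]

```text
clock: 15.25
position: [636.2, -227.5, 38.1]
ee_rot: [0.992, -0.123, 0.0, 0.0]
contact_force: [-2.8, 1.5, 3.6]
gripper_width: 45.1
```

servo_tool:
  rows:
    - [0.6,0,0,0,0,0,0]
    - [0.7,0,0,0,0,0,0]
    - [0.85,0,0,0,0,0,0]
    - [0.85,0,0,0,0,0,0]
    - [0.85,0,0,-0.5,0,0,0]
    - [0.85,0,0,-2.0,0,0,0]
    - [1,0,0,-3.0,0,0,0]
    - [1,0,0,-3.5,0,0,0]
    - [1,0,0,-2.0,0,0,0]
    - [1,0,0,0,0,0,0]
    - [1,0,0,0,0,0,0]

```text
clock: 16.35
position: [636.0, -227.3, 147.7]
ee_rot: [0.992, -0.124, 0.0, -0.0]
contact_force: [-1.5, 0.8, -0.6]
gripper_width: 85.2
```

```bash
python3 go.py 454.5 -149.6 120 -14.2; python3 - <<'E'
from bench import *
import cv2
from h import *
c=get_image("scene");im=c["image"];cv2.imwrite("pics/s2.png",cv2.resize(im[170:380,100:380,::-1],(800,600),interpolation=cv2.INTER_CUBIC))
import pickle;t=pickle.load(open("d0.pkl","rb"))["top"]
print("cyl foot",cast(t,np.array([572,410])*.7,5),"beaker base",cast(t,np.array([650,316])*.7,5),"orange",cast(t,np.array([396,398])*.7,64))
E
```

```text
t 16.35 pos [ 636.  -227.3  147.7] phi -14.2 tilt [0.05 0.02] F [-1.5  0.8 -0.6] w 85.2 j6 1.43
turn z -0.0 shift cm [-19.51  -3.08   2.77] shift if turned not: [-19.51  -3.08   2.76]
cyl foot [[ 361.75871466 -310.23652826]] beaker base [[ 520.89115008 -443.9469043 ]] orange [[382.96240041 -15.39923517]]
```

View pics/s2.png

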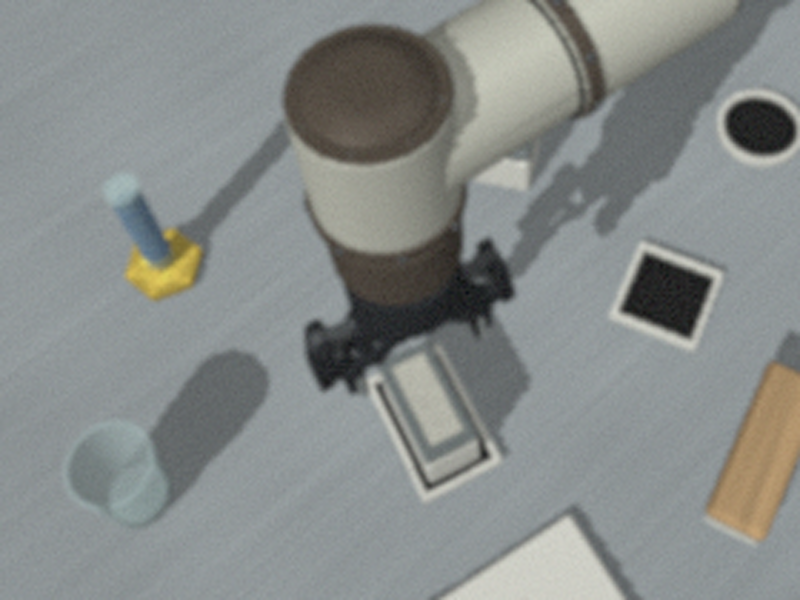

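The oblong tin sits within its stand at (430,420), and the glassware is untouched. The jar is next.

servo_tool:
  rows:
    - [1,-1.0,-0.2,0,0,0,0]
    - [1,-2.5,-0.4,0.3,0,0,0]
    - [1,-3.2,-0.5,0.5,0,0,0]
    - [1,-3.2,-0.5,0.5,0,0,0]
    - [1,-3.2,-0.5,0.5,0,0,0]
    - [1,-3.2,-0.5,0.5,0,0,0]
    - [1,-2.2,-0.4,0.4,0,0,0]
    - [1,-1.0,-0.1,0,0,0,0]
    - [1,0,0,0,0,0,0]
    - [1,0,0,0,0,0,0]
    - [1,0,0,0,0,0,0]

```text
clock: 17.5
position: [456.0, -149.9, 120.4]
ee_rot: [0.992, -0.124, 0.001, 0.0]
contact_force: [0.2, -0.0, 0.3]
gripper_width: 84.9
```

```bash
python3 go.py 454.5 -149.6 38 -14.2
```

```text
t 17.5 pos [ 456.  -149.9  120.4] phi -14.19 tilt [ 0.06 -0.01] F [ 0.2 -0.   0.3] w 84.9 j6 1.3
turn z 0.0 shift cm [-0.15  0.01  8.24] shift if turned not: [-0.16  0.01  8.24]
```

servo_tool:
  rows:
    - [1,-0.15,0,1.0,0,0,0]
    - [1,0,0,1.5,0,0,0]
    - [1,0,0,1.7,0,0,0]
    - [1,0,0,1.7,0,0,0]
    - [1,0,0,1.5,0,0,0]
    - [1,0,0,0.8,0,0,0]
    - [1,0,0,0,0,0,0]
    - [0.85,0,0,0,0,0,0]
    - [0.75,0,0,0,0,0,0]
    - [0.65,0,0,0,0,0,0]
    - [0.5,0,0,0,0,0,0]
    - [0,0,0,0,0,0,0]

```text
clock: 18.7
position: [453.9, -149.3, 39.3]
ee_rot: [0.992, -0.123, 0.001, -0.0]
contact_force: [-0.8, 0.9, 6.5]
gripper_width: 57.0
```

servo_tool:
  rows:
    - [0,0,0,0,0,0,0]
    - [0,0,0,0,0,0,0]
    - [0,0,0,0,0,0,0]

```text
clock: 19.0
position: [453.9, -149.3, 39.3]
ee_rot: [0.992, -0.123, 0.001, -0.0]
contact_force: [-0.7, -0.1, 6.2]
gripper_width: 57.2
```

servo_tool:
  rows:
    - [0,0,0,-0.3,0,0,0]
    - [0,0,0,-1.0,0,0,0]
    - [0,0,0,-2.0,0,0,0]
    - [0,0,0,-2.5,0,0,0]
    - [0,0,0,-3.0,0,0,0]
    - [0,0,0,-3.0,0,0,0]
    - [0,0,0,-1.0,0,0,0]
    - [0,0,0,-0.3,0,0,0]
    - [0,0,0,0,0,0,0]

```text
clock: 19.9
position: [452.5, -149.1, 168.6]
ee_rot: [0.992, -0.124, -0.001, -0.0]
contact_force: [-0.6, 0.2, -2.3]
gripper_width: 56.8
```

```bash
python3 go.py 626.6 193.5 150 -14.2
```

```text
t 19.9 pos [ 452.5 -149.1  168.6] phi -14.21 tilt [-0.08  0.03] F [-0.6  0.2 -2.3] w 56.8 j6 1.3
turn z -0.0 shift cm [  8.48 -37.49   1.86] shift if turned not: [  8.47 -37.49   1.86]
```

servo_tool:
  rows:
    - [0,0.2,-0.8,0,0,0,0]
    - [0,0.5,-2.0,0,0,0,0]
    - [0,0.7,-3.2,0,0,0,0]
    - [0,0.8,-3.5,0,0,0,0]
    - [0,0.8,-3.5,0,0,0,0]
    - [0,0.8,-3.5,0,0,0,0]
    - [0,0.8,-3.5,0,0,0,0]
    - [0,0.8,-3.5,0,0,0,0]
    - [0,0.8,-3.5,0,0,0,0]
    - [0,0.8,-3.5,0,0,0,0]
    - [0,0.7,-3.2,0,0,0,0]
    - [0,0.5,-2.3,0,0,0,0]

```text
clock: 21.1
position: [621.0, 182.0, 166.6]
ee_rot: [0.992, -0.123, -0.001, 0.001]
contact_force: [0.1, -0.1, -1.4]
gripper_width: 56.3
```

servo_tool:
  rows:
    - [0,0.3,-1.3,0,0,0,0]
    - [0,0,-0.2,0,0,0,0]
    - [0,0,0,0,0,0,0]
    - [0,0,0,0,0,0,0]
    - [0,0,0,0,0,0,0]

```text
clock: 21.6
position: [627.2, 192.4, 169.5]
ee_rot: [0.992, -0.124, -0.0, 0.0]
contact_force: [0.2, -0.1, -1.8]
gripper_width: 57.0
```

```bash
python3 go.py 626.6 193.5 45 -14.2
```

```text
t 21.6 pos [627.2 192.4 169.5] phi -14.25 tilt [-0.01 -0.01] F [ 0.2 -0.1 -1.8] w 57.0 j6 0.78
turn z -0.1 shift cm [-0.08 -0.1  12.45] shift if turned not: [-0.08 -0.1  12.45]
```

servo_tool:
  rows:
    - [0,-0.1,-0.1,1.0,0,0,0]
    - [0,0,0,2.0,0,0,0]
    - [0,0,0,2.5,0,0,0]
    - [0,0,0,2.5,0,0,0]
    - [0,0,0,2.0,0,0,0]
    - [0,0,0,1.3,0,0,0]
    - [0,0,0,0.7,0,0,0]
    - [0,0,0,0.3,0,0,0]
    - [0,0,0,0.1,0,0,0]
    - [0,0,0,0,0,0,0]
    - [0,0,0,0,0,0,0]

```text
clock: 22.7
position: [627.3, 195.0, 46.3]
ee_rot: [0.992, -0.123, 0.001, -0.001]
contact_force: [0.3, -0.9, -2.3]
gripper_width: 57.0
```

servo_tool:
  rows:
    - [0,0,0,0.1,0,0,0]
    - [0,0,0,0,0,0,0]

```text
clock: 22.9
position: [626.9, 194.7, 44.6]
ee_rot: [0.992, -0.123, 0.0, -0.0]
contact_force: [0.2, 0.2, -1.7]
gripper_width: 56.6
```

servo_tool:
  rows:
    - [0,0,0,0.1,0,0,0]
    - [0,0,0,0,0,0,0]

```text
clock: 23.1
position: [626.7, 194.7, 43.2]
ee_rot: [0.992, -0.123, -0.0, 0.0]
contact_force: [0.5, 1.2, -2.1]
gripper_width: 56.6
```

servo_tool:
  rows:
    - [0,0,0,0.1,0,0,0]
    - [0,0,0,0,0,0,0]

```text
clock: 23.3
position: [626.9, 194.7, 42.5]
ee_rot: [0.992, -0.123, 0.0, -0.0]
contact_force: [-1.5, -0.2, -1.6]
gripper_width: 56.7
```

servo_tool:
  rows:
    - [0,0,0,0.1,0,0,0]
    - [0,0,0,0,0,0,0]

```text
clock: 23.5
position: [626.9, 194.7, 42.4]
ee_rot: [0.992, -0.123, 0.0, 0.0]
contact_force: [-2.1, 0.6, 5.5]
gripper_width: 57.0
```

Contact made. I'll release, rise and measure again.

servo_tool:
  rows:
    - [0.75,0,0,0,0,0,0]
    - [0.85,0,0,0,0,0,0]
    - [1,0,0,0,0,0,0]
    - [1,0,0,0,0,0,0]
    - [1,0,0,-0.5,0,0,0]
    - [1,0,0,-2.0,0,0,0]
    - [1,0,0,-3.0,0,0,0]
    - [1,0,0,-3.0,0,0,0]
    - [1,0,0,-2.0,0,0,0]
    - [1,0,0,0,0,0,0]
    - [1,0,0,0,0,0,0]

```text
clock: 24.6
position: [626.6, 194.7, 146.6]
ee_rot: [0.992, -0.124, 0.0, -0.0]
contact_force: [-0.5, 0.1, -0.6]
gripper_width: 85.2
```

```bash
python3 go.py 489.3 -11 120 -55.8
```

```text
t 24.6 pos [626.6 194.7 146.6] phi -14.2 tilt [0.02 0.04] F [-0.5  0.1 -0.6] w 85.2 j6 0.78
turn z 41.6 shift cm [ 9.29 22.92  2.66] shift if turned not: [-8.27 23.31  2.64]
```

servo_tool:
  rows:
    - [1,0,0,0,0,0,4]
    - [1,0,0,0,0,0,8]
    - [1,0,0,0,0,0,8]
    - [1,0,0,0,0,0,8]
    - [1,0,0,0,0,0,8]
    - [1,0,0,0,0,0,5.6]
    - [1,0.4,1.1,0,0,0,0]
    - [1,1.2,3.0,0.4,0,0,0]
    - [1,1.4,3.5,0.5,0,0,0]
    - [1,1.4,3.5,0.5,0,0,0]
    - [1,1.4,3.5,0.5,0,0,0]
    - [1,1.4,3.5,0.5,0,0,0]

```text
clock: 25.8
position: [515.2, 31.5, 121.3]
ee_rot: [0.884, -0.467, -0.001, 0.001]
contact_force: [0.1, -0.9, -0.0]
gripper_width: 85.1
```

servo_tool:
  rows:
    - [1,1.3,3.0,0.3,0,0,0]
    - [1,0.8,1.8,0,0,0,0]
    - [1,0,0,0,0,0,0]
    - [1,0,0,0,0,0,0]
    - [1,0,0,0,0,0,0]

```text
clock: 26.3
position: [490.7, -10.3, 119.5]
ee_rot: [0.884, -0.467, 0.0, -0.0]
contact_force: [-0.1, -0.4, 0.6]
gripper_width: 85.3
```

```bash
python3 go.py 489.3 -11 36 -55.8
```

```text
t 26.3 pos [490.7 -10.3 119.5] phi -55.71 tilt [0.06 0.01] F [-0.1 -0.4  0.6] w 85.3 j6 0.29
turn z 0.1 shift cm [-0.02  0.15  8.35] shift if turned not: [-0.03  0.16  8.35]
```

servo_tool:
  rows:
    - [1,0,0.15,1.0,0,0,0]
    - [1,0,0,1.5,0,0,0]
    - [1,0,0,1.7,0,0,0]
    - [1,0,0,1.7,0,0,0]
    - [1,0,0,1.5,0,0,0]
    - [1,0,0,0.9,0,0,0]
    - [1,0,0,0,0,0,0]
    - [0.85,0,0,0,0,0,0]
    - [0.75,0,0,0,0,0,0]
    - [0.65,0,0,0,0,0,0]
    - [0.5,0,0,0,0,0,0]
    - [0,0,0,0,0,0,0]

```text
clock: 27.5
position: [489.7, -11.5, 37.4]
ee_rot: [0.884, -0.468, 0.001, -0.001]
contact_force: [0.2, 1.4, 5.6]
gripper_width: 53.2
```

servo_tool:
  rows:
    - [0,0,0,0,0,0,0]
    - [0,0,0,0,0,0,0]
    - [0,0,0,0,0,0,0]

```text
clock: 27.8
position: [489.7, -11.5, 37.4]
ee_rot: [0.884, -0.468, 0.001, -0.001]
contact_force: [-0.2, 2.4, 6.9]
gripper_width: 53.6
```

servo_tool:
  rows:
    - [0,0,0,-0.3,0,0,0]
    - [0,0,0,-1.0,0,0,0]
    - [0,0,0,-2.0,0,0,0]
    - [0,0,0,-2.5,0,0,0]
    - [0,0,0,-2.5,0,0,0]
    - [0,0,0,-1.0,0,0,0]
    - [0,0,0,-0.3,0,0,0]
    - [0,0,0,0,0,0,0]

```text
clock: 28.6
position: [487.8, -11.9, 131.8]
ee_rot: [0.884, -0.468, -0.001, 0.0]
contact_force: [-0.2, 0.5, -3.4]
gripper_width: 53.4
```

```bash
python3 go.py 688.2 -0.5 130 -66.4
```

```text
t 28.6 pos [487.8 -11.9 131.8] phi -55.82 tilt [-0.07  0.01] F [-0.2  0.5 -3.4] w 53.4 j6 0.29
turn z 10.6 shift cm [  6.98 -18.82   0.18] shift if turned not: [ 10.31 -17.22   0.16]
```

servo_tool:
  rows:
    - [0,0,0,0,0,0,2]
    - [0,0,0,0,0,0,4]
    - [0,0,0,0,0,0,3]
    - [0,0.2,-0.6,0,0,0,1.6]
    - [0,0.6,-1.6,0,0,0,0]
    - [0,1.0,-2.6,0,0,0,0]
    - [0,1.2,-3.2,0,0,0,0]
    - [0,1.2,-3.2,0,0,0,0]
    - [0,1.2,-3.2,0,0,0,0]
    - [0,0.9,-2.6,0,0,0,0]
    - [0,0.5,-1.3,0,0,0,0]
    - [0,0.2,-0.5,0,0,0,0]

```text
clock: 29.8
position: [689.7, -0.5, 129.7]
ee_rot: [0.837, -0.548, -0.001, 0.001]
contact_force: [-0.9, 0.8, -3.5]
gripper_width: 53.5
```

servo_tool:
  rows:
    - [0,0,0,0,0,0,0]
    - [0,0,0,0,0,0,0]
    - [0,0,0,0,0,0,0]

```text
clock: 30.1
position: [687.9, -0.5, 132.3]
ee_rot: [0.837, -0.547, -0.0, 0.0]
contact_force: [-0.5, 0.3, -3.0]
gripper_width: 53.5
```

```bash
python3 go.py 688.2 -0.5 44 -66.4
```

```text
t 30.1 pos [ 6.879e+02 -5.000e-01  1.323e+02] phi -66.38 tilt [-0.05 -0.  ] F [-0.5  0.3 -3. ] w 53.5 j6 0.18
turn z 0.0 shift cm [ 0.01 -0.03  8.83] shift if turned not: [ 0.01 -0.04  8.83]
```

servo_tool:
  rows:
    - [0,0,0,1.0,0,0,0]
    - [0,0,0,2.0,0,0,0]
    - [0,0,0,2.0,0,0,0]
    - [0,0,0,1.7,0,0,0]
    - [0,0,0,1.1,0,0,0]
    - [0,0,0,0.6,0,0,0]
    - [0,0,0,0.3,0,0,0]
    - [0,0,0,0.1,0,0,0]
    - [0,0,0,0,0,0,0]
    - [0,0,0,0,0,0,0]

```text
clock: 31.1
position: [689.2, -0.4, 45.2]
ee_rot: [0.837, -0.547, 0.001, -0.0]
contact_force: [0.3, -0.0, -3.8]
gripper_width: 53.5
```

servo_tool:
  rows:
    - [0,0,0,0.1,0,0,0]
    - [0,0,0,0,0,0,0]

```text
clock: 31.3
position: [688.8, -0.5, 43.5]
ee_rot: [0.837, -0.547, 0.0, -0.0]
contact_force: [0.6, -0.0, -2.7]
gripper_width: 53.4
```

servo_tool:
  rows:
    - [0,0,0,0.1,0,0,0]
    - [0,0,0,0,0,0,0]

```text
clock: 31.5
position: [688.7, -0.5, 42.2]
ee_rot: [0.837, -0.547, -0.0, 0.0]
contact_force: [-0.6, 0.3, -2.9]
gripper_width: 53.7
```

Contact is expected at about z 40.4.

servo_tool:
  rows:
    - [0,0,0,0.1,0,0,0]
    - [0,0,0,0,0,0,0]

```text
clock: 31.7
position: [688.6, -0.5, 41.1]
ee_rot: [0.837, -0.547, -0.0, 0.0]
contact_force: [0.2, -0.2, -3.2]
gripper_width: 53.3
```

servo_tool:
  rows:
    - [0,0,0,0.1,0,0,0]
    - [0,0,0,0,0,0,0]

```text
clock: 31.9
position: [688.9, -0.5, 40.6]
ee_rot: [0.837, -0.547, 0.0, -0.0]
contact_force: [-1.0, 0.3, -1.4]
gripper_width: 53.5
```

servo_tool:
  rows:
    - [0,0,0,0.05,0,0,0]
    - [0,0,0,0,0,0,0]

```text
clock: 32.1
position: [688.9, -0.5, 40.6]
ee_rot: [0.837, -0.547, 0.0, -0.0]
contact_force: [-1.9, 0.0, 1.5]
gripper_width: 53.3
```

servo_tool:
  rows:
    - [0.75,0,0,0,0,0,0]
    - [0.85,0,0,0,0,0,0]
    - [1,0,0,0,0,0,0]
    - [1,0,0,0,0,0,0]
    - [1,0,0,-0.5,0,0,0]
    - [1,0,0,-2.0,0,0,0]
    - [1,0,0,-3.0,0,0,0]
    - [1,0,0,-3.5,0,0,0]
    - [1,0,0,-3.0,0,0,0]
    - [1,0,0,-2.0,0,0,0]
    - [1,0,0,0,0,0,0]

```text
clock: 33.2
position: [690.8, -0.3, 184.7]
ee_rot: [0.837, -0.547, 0.003, -0.003]
contact_force: [0.2, -0.4, 0.4]
gripper_width: 85.5
```

servo_tool:
  rows:
    - [1,-0.8,1.8,0,0,0,0]
    - [1,-1.2,2.8,0,0,0,0]
    - [1,-1.5,3.5,0,0,0,0]
    - [1,-1.5,3.5,0,0,0,0]
    - [1,-1.5,3.5,0,0,0,0]
    - [1,-1,2.2,0,0,0,0]
    - [1,-0.4,1.0,0,0,0,0]
    - [1,0,0,0,0,0,0]
    - [1,0,0,0,0,0,0]
    - [1,0,0,0,0,0,0]

```text
clock: 34.2
position: [490.7, -1.3, 179.6]
ee_rot: [0.837, -0.548, 0.0, -0.0]
contact_force: [-0.5, -0.4, 0.5]
gripper_width: 85.6
```

```bash
python3 go.py; python3 - <<'E'
from bench import *
import cv2,pickle
from h import *
d={}
for n in("top","scene"):
    c=d[n]=get_image(n);cv2.imwrite(f"pics/{n}9.png",cv2.resize(c["image"][...,::-1],(800,600),interpolation=cv2.INTER_CUBIC))
pickle.dump(d,open("d9.pkl","wb"))
P=dict(can=(539.4,413.8,63),jar=(626.6,193.5,69),sq=(688.2,-.5,67),long=(635.7,-226.5,63))
for n in d:
    c=d[n];I=up(c["image"]);w=I[...,0]-I[...,2];g=I.mean(2);E=np.linalg.inv(c["extrinsics"]);K=c["mtx"]
    for k,p in P.items():
        q=E@np.r_[p,1];x=(K[0,0]*q[0]/-q[2]+K[0,2])*4;y=(K[1,1]*-q[1]/-q[2]+K[1,2])*4
        xi,yi=int(x),int(y);t=g[yi-5:yi+6,xi-5:xi+6].mean();v=w[yi-5:yi+6,xi-5:xi+6].mean()
        ce,r=blob(c,(w>(v-18)/2)&(g>t-25),(x,y),p[2]);print(n,k,"off",(ce-p[:2]).round(1),np.round(r[1],0),round(r[2],1))
E
```

```text
t 34.2 pos [490.7  -1.3 179.6] phi -66.39 tilt [ 0.02 -0.01] F [-0.5 -0.4  0.5] w 85.6 j6 0.08
top can off [ 1.2 -0.1] [28. 29.] 0.6
top jar off [1.3 0.1] [43. 43.] 1.4
top sq off [ 0.4 -0.6] [39. 39.] 23.6
top long off [ 0.5 -2.2] [31. 75.] 76.1
scene can off [0.4 1.9] [25. 25.] 47.5
scene jar off [0.7 1.8] [40. 41.] 29.8
scene sq off [-0.1  1. ] [36. 37.] 23.4
scene long off [ 0.3 -0.2] [28. 72.] 76.0
```

View pics/scene9.png

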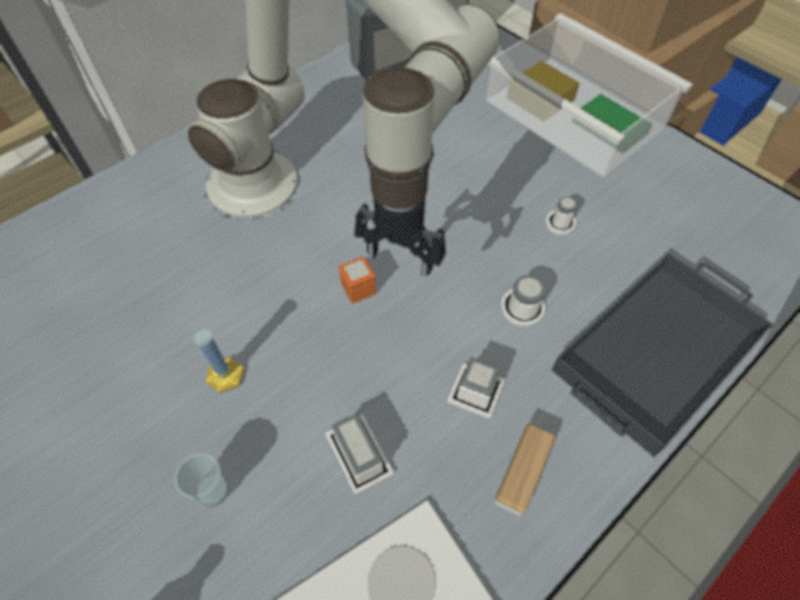

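View pics/top9.png

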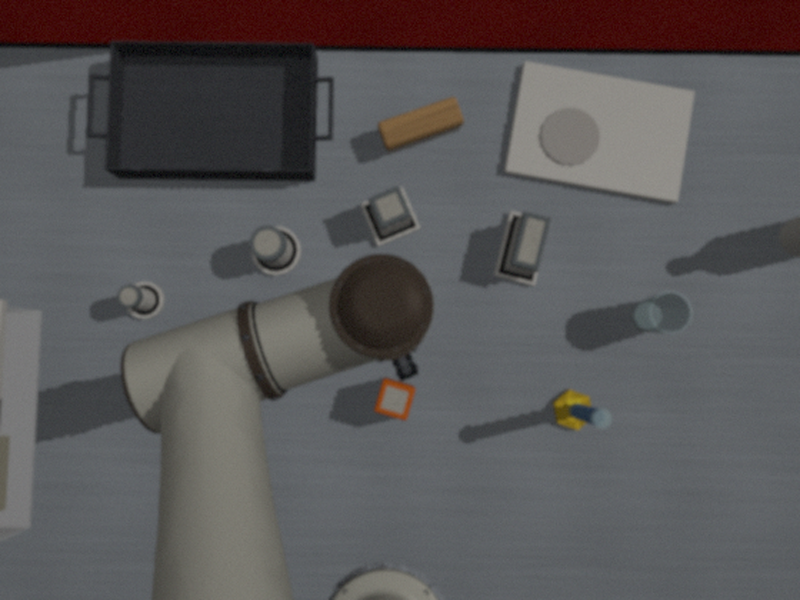

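All four containers are upright and centred within about 2 mm. In the top view they sit at (130,297), (268,243), (390,210) and (530,243). The beaker, cylinder and orange tin are where they started.

```bash
python3 -c "
from bench import *
print(job_done())"
```

```text
the job is handed in; nothing more can be done
None
```

All four containers are back in their matching stands, and I handed the job in at about 34 s of robot time. Each was gripped mid-body and lowered in 1 mm steps until the force reading showed contact with the floor. Only then was it released.

- **Position:** in the final pictures from both cameras, every container stands upright inside its rim. Each is within about 2 mm of its stand's centre, and the square and oblong tins line up with their stands to better than 1°. The two cameras disagree by about 2 mm in y, which matches the stated calibration error and is well inside the 7 mm clearance.
- **Bystanders:** the beaker, the measuring cylinder and the orange look-alike appear at the same places as at the start. I checked those by eye in the pictures, not by measurement.
- **Forces:** the force readings after each move stayed below about 7 N. No check failed.

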